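# Stack the storeys of the architecture model

## Robot

A 7-joint arm with a two-finger parallel gripper is mounted at the origin on the work surface. World frame = base frame: x ahead of the robot, y to its left, z up, the work surface at z = 0. Lengths are in mm, angles in degrees, forces in N, time in s.
With the tool pointing down it reaches from about 400 to 900 mm from the base axis. Payload 5.5 kg.
Tool frame: the origin (TCP) lies midway between the tips of the shut fingers; the grasp point (between the pads) lies 19 mm behind it (bot.grip_depth is the distance from the TCP to the grasp point, in mm); z points along the fingers, y is the line along which they close (so a half turn about z gives the same grasp; the last joint's range is limited). The gripper opens to 92 mm and grips with 3 to 60 N. Pads are 19 mm wide; open, the fingers measure 130 mm over their backs; the gripper's body (75 mm by 190 mm) begins 47 mm behind the grasp point.
Start: joints at [79.939, 28.699, -24.465, 88.831, 12.651, 65.22, -12.049], TCP at [276.186, -588.405, 226.729] pointing down, gripper open.
Joint ranges: [-164.97, 164.97], [-17.58, 116.51], [-87.97, 89.64], [11.32, 138.91], [-80.73, 260.73], [10.89, 115.49], [-147.41, 147.41]. Speed limits (degrees/s): [147.25, 147.25, 180, 180, 180, 180, 180].

## Interface

Orientations are given as a 3x3 rotation matrix whose columns are the frame's x, y, z axes.
In Python, from bench import bot gives the robot as it stands.
- The arm moves only by the tool drive_tool, never from a script. Its argument "rows" is a list of rows, each a list of 3 entries, a list of its own where there are three numbers: the finger opening in m, from 0 to 0.0918, then the shift along the tool's x, y, z in m, then the turn about the tool's z in degrees. A call has 1 to 10 rows; each row is the pose to reach, as a shift and turn from the pose commanded when the call began, along the tool's axes at that moment; what a row does not reach only later rows make up. A row lasts 1/8 s, in which the tool goes at most 62.5 mm and 10.7 degrees, less where a joint would pass 70% of its speed; a pose out of reach is approached as far as the arm can. A call with a gripper value outside its range is refused whole. The fingers move at their own pace and stop on an object; "newtons" is the grip in N (left out, the last holds). Time passes only in rows, so rows that repeat a pose let the fingers close. It gives the time, the measured TCP pose, the force, the opening and the grip force at its end, in the units of the state.
- bot.get_state(): the state, without advancing time (a new reading comes with each control period).
- bot.capture(name): name is "scene" or "top" or "wrist"; returns (picture, depth): 400x640x3 uint8, red, green, blue; 400x640 float32, mm along the optical axis (not along the pixel's ray), 0 where there is no reading.
- bot.camera_info(name): a dict with "fov_y" (degrees; the focal length in pixels is half the picture's height over the tangent of half this angle, whatever the lens; pixels are square), "cx", "cy" (the principal point, pixels), "distortion" ([k1, k2, p1, p2, k3] as OpenCV has them; the pictures are not rectified), "origin" and "orientation" of the camera in the world. Camera axes: x right, y up, looking along -z (the intrinsics and any distortion apply to the point x, -y, -z); pixel columns grow to the right and rows downward; lengths in mm; the calibration is good to about 2 mm. A picture is of the moment at which its call begins: read the wrist's pose just before it. camera_info takes no time and is no camera call; for the wrist camera it gives the pose at the moment of the call.
- bot.finish_job(): hands the job in; it is judged then, once.
The state is a dict: "t": time; "joints": joint angles; "qd": joint speeds; "joint_efforts": joint torques, N m; "tcp_pos": TCP position; "ee_rot": TCP orientation; "contact_force": force on the tool from outside, world axes, zero at the start; "torque": the same for the moment, N m; "opening": finger opening in mm; "finger_force": force on a finger pad.
Only numpy, scipy, OpenCV 4.12 (cv2) and the standard library are available. Lean on these libraries where they do the work, as an engineer would, in place of code of your own. Each camera call takes 0.05 s, during which the arm holds its last target. There are 200 camera calls.

## Task

Put the foam-board house together on its site board from the bottom up: first the ground floor (the longest storey) on its drawn plan, then the first floor, then the top floor (the shortest), and last the roof. Turn every storey so that the stairs stand over one another and over the stair drawn on the board, with the long sides and the stair-end walls flush, and lay the roof with its rooflight over the stair and an even overhang. Leave the blue brackets and the tape roll lying where they are.

Things in the scene. Friction and masses are not known exactly. Their poses are not given: they have to be found in the camera images.
- site_board: Fixed brown board 150 x 100 x 10 mm with a grey plinth 108 x 60 mm (top 13 mm above the table) on which the 104 x 56 mm ground plan is drawn in black, stair treads at one end; path and three bushes (28 mm high) at the other, garden end. Origin: centre of underside, z up, x from garden to stair end; plan centre at x +18 mm, y 0. Yaw 1.1 to 2.05 rad.
- ground_floor: Longest white foam-board storey, open-topped box 104 x 56 x 32 mm (length, width, height), walls 5 mm, inner walls, balsa stair across one end, brown door; 40-85 g. Origin: centre of underside, z up, x along its length to the end with the balsa stair. Starts upright on the table (z 0), yaw 0.8 to 2.35. Grip across the 56 mm. Belongs centred on the drawn plan.
- first_floor: Middle-length white open-topped storey, 80 x 56 x 28 mm, walls 5 mm, balsa stair across one end; 35-70 g. Origin: centre of underside, z up, x along its length to the end with the balsa stair. Starts upright on the table (z 0), yaw 0.8 to 2.35. Grip across the 56 mm. Flush place: origin at x +12, y 0, z +32 mm in the ground floor's frame.
- top_floor: Shortest white open-topped storey, 56 x 56 x 26 mm, walls 5 mm, balsa stair across one end; 28-56 g. Origin: centre of underside, z up, x along its length to the end with the balsa stair. Starts upright on the table (z 0), yaw 0.8 to 2.35. Grip across y (56 mm). Flush place: origin at x +12, y 0, z +28 mm in the first floor's frame.
- roof: White slab 64 x 64 x 6 mm, grey top, small flue, off-centre rooflight box (22 mm in x, 28 in y, from 6 to 26 mm high, dark top) to grip across its 28 mm; 25-50 g. Origin: underside, below the rooflight's middle; z up; slab centre at x -13 mm. Starts flat on the table, yaw 0.8 to 2.35. Place: origin at x +13, y 0, z +26 mm in the top floor's frame (4 mm overhang all round).
- bracket_a: Bystander: a blue printed L-shaped corner bracket, legs 42 mm long, 13 mm thick, 22 mm high, loose; origin near the middle of its 42 x 42 mm square, on the underside. Not to be moved.
- bracket_b: Bystander: a second, identical blue bracket. Not to be moved.
- tape_roll: Bystander: a roll of tan masking tape lying flat, 58 mm across, 19 mm high, loose; origin at the centre of its underside. Not to be moved.
Things that resemble listed ones, but are neither listed nor needed, are in the scene too. Leave any pink, purple or red look-alike of the roof alone.

How it is judged:
By the outcome, as a careful person would: the job done as asked, in the order asked, and still so for the second after the job is handed in, with the robot touching nothing.
It also fails if it takes over 115 s, if anything falls off the work surface, if the arm or the gripper's body presses on something with over 40 N, if the wrist force passes 120 N, or if a joint passes its speed limit or range.

## Working session

There is one attempt and no reset: what is moved stays moved. The work goes in short steps, Python scripts to look and compute and a tool call to move; the robot and the scene stay as the last step left them, time stands still between calls to the robot, and variables do not carry over. Pictures are saved under pics/ and viewed, at most 14 in all, crops included, and the job is handed in when it is done.

Besides the shell and the picture viewer there is one more tool, called after ">>>" as name([rows], argument=value, ...), one row to a line, values as JSON. drive_tool: Moves the arm, as the interface text tells. Its arguments: {"type":"object","properties":{"rows":{"type":"array"},"newtons":{"type":"number"}},"required":["rows"]}

```bash
mkdir -p pics; ls
cat > h.py <<'E'
import numpy as np, cv2
from bench import bot
def K(n,ci=None):
    ci=ci or bot.camera_info(n); f=200/np.tan(np.radians(ci['fov_y'])/2)
    return np.array([[f,0,ci['cx']],[0,f,ci['cy']],[0,0,1.]]),np.array(ci['distortion'],float),np.array(ci['origin'],float),np.array(ci['orientation'],float)
def rays(cam,px):
    k,d,o,R=cam
    u=cv2.undistortPoints(np.array(px,float).reshape(-1,1,2),k,d).reshape(-1,2)
    return np.c_[u[:,0],-u[:,1],-np.ones(len(u))]@R.T
def onplane(cam,px,z):
    r=rays(cam,px); o=cam[2]; return o+r*((z-o[2])/r[:,2])[:,None]
def cloud(cam,depth):
    v,u=np.mgrid[0:400,0:640]; r=rays(cam,np.c_[u.ravel(),v.ravel()])
    P=cam[2]+r*depth.ravel()[:,None]; P[depth.ravel()<=0]=np.nan
    return P.reshape(400,640,3)
def proj(cam,P):
    k,d,o,R=cam; q=(np.array(P,float).reshape(-1,3)-o)@R; q=q*[1,-1,-1]
    return cv2.projectPoints(q.reshape(-1,1,3),np.zeros(3),np.zeros(3),k,d)[0].reshape(-1,2)
def snap(n,save=None):
    cam=K(n); im,dp=bot.capture(n)
    if save: cv2.imwrite('pics/'+save,im[:,:,::-1])
    return cam,im,dp
E
python3 - <<'E'
from h import *
for n in('scene','top','wrist'):
    c,i,d=snap(n,n+'0.png'); np.savez('%s0.npz'%n,i=i,d=d)
    print(n,c[0][0,0],c[2].round(),c[3].round(2).tolist(),c[1],(d>0).mean())
s=bot.get_state();print(s['t'],s['tcp_pos'],np.round(s['ee_rot'],3).tolist(),s['opening'])
E
```

```text
pics
scene 457.13846879799024 [1033. -247.  759.] [[0.4, -0.71, 0.58], [0.92, 0.31, -0.26], [0.01, 0.64, 0.77]] [-0.05751188  0.          0.          0.          0.        ] 0.99595703125
top 479.49284520737393 [ 373.   -7. 1022.] [[-0.02, 0.99, -0.13], [-1.0, -0.02, 0.01], [0.0, 0.13, 0.99]] [-0.13500067  0.          0.          0.          0.        ] 0.995765625
wrist 347.20566389021917 [ 337. -559.  386.] [[0.42, 0.88, 0.23], [-0.91, 0.41, 0.11], [-0.0, -0.25, 0.97]] [-0.07156689  0.          0.          0.          0.        ] 0.9958515625
0.15 [ 275.87715608 -587.94826055  225.89723482] [[0.905, 0.425, -0.001], [0.425, -0.905, 0.001], [0.0, -0.002, -1.0]] 92.27101596537437
```

View pics/top0.png

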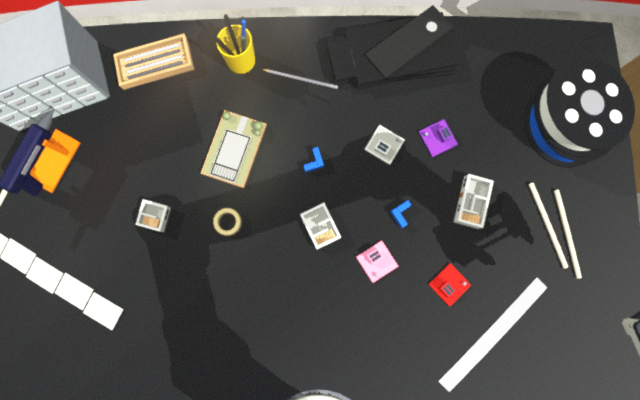

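View pics/scene0.png

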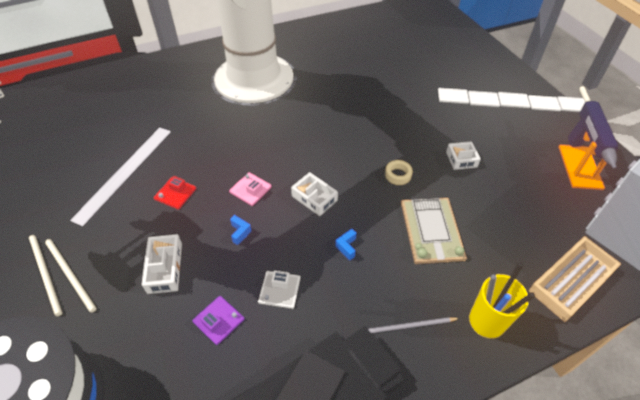

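The top view shows the site board at (234,150) with its stair end nearest the robot. The ground floor is at (473,201), the first floor at (320,226) and the top floor at (153,215). There are four roof-like slabs: white/grey (385,145), purple (438,138), pink (377,261) and red (450,284). The white one fits the description, since the coloured ones are excluded. The yaws look about 90° off the text's ranges, so I'll rely on the images.

Run:
```python
from h import *
o=np.load('top0.npz');i,d=o['i'],o['d'];cam=K('top');C=cloud(cam,d)
Z=C[:,:,2]
for n,(u,v),(lo,hi) in [('gf',(473,201),(24,40)),('ff',(320,226),(20,36)),('tf',(153,215),(19,33)),('roof slab',(385,145),(3,12)),('roof box',(383,147),(18,32)),('board',(234,150),(6,20)),('brA',(315,160),(14,30)),('brB',(401,213),(14,30)),('tape',(227,222),(10,26))]:
    m=np.zeros(Z.shape,bool);r=45;m[v-r:v+r,u-r:u+r]=True
    m&=(Z>lo)&(Z<hi)
    nl,lab=cv2.connectedComponents(m.astype(np.uint8))
    q=[(abs(np.argwhere(lab==k)-[v,u]).sum(1).min(),-(lab==k).sum(),k) for k in range(1,nl) if (lab==k).sum()>15]
    k=min((a>12,b,k) for a,b,k in q)[2]
    P=C[lab==k]; rc=cv2.minAreaRect(P[:,:2].astype(np.float32))
    print(n,np.round(rc[0],1),np.round(rc[1],1),round(rc[2],1),'zmed',np.median(P[:,2]).round(1),len(P))
print('table',np.nanmedian(Z[230:330,200:300]))
e=lambda u,v:cv2.resize(i[v-40:v+40,u-40:u+40],(300,300),interpolation=cv2.INTER_CUBIC)
cv2.imwrite('pics/crop.png',np.vstack([np.hstack([e(473,201),e(320,226)]),np.hstack([e(153,215),e(385,145)])])[:,:,::-1])
```

```text
gf [ 504.5 -343.4] [ 58.3 104.3] 73.0 zmed 31.2 604
ff [459.4 -14. ] [80.3 56.1] 25.2 zmed 27.5 396
tf [487. 344.] [58.2 57. ] 75.1 zmed 25.1 303
roof slab [ 636.2 -158.7] [67.1 68.5] 59.1 zmed 6.3 660
roof box [ 623.8 -151.6] [27.9 23.5] 57.5 zmed 26.5 144
board [632.2 171.4] [101.3 151.9] 70.2 zmed 11.3 2926
brA [601.4   2.1] [42.8 41.9] 16.8 zmed 21.6 212
brB [ 481.5 -194.2] [42.2 42.4] 30.9 zmed 21.9 219
tape [472.3 182.9] [55.3 55.6] 88.6 zmed 18.5 342
table -0.3000724786151636
```

View pics/crop.png

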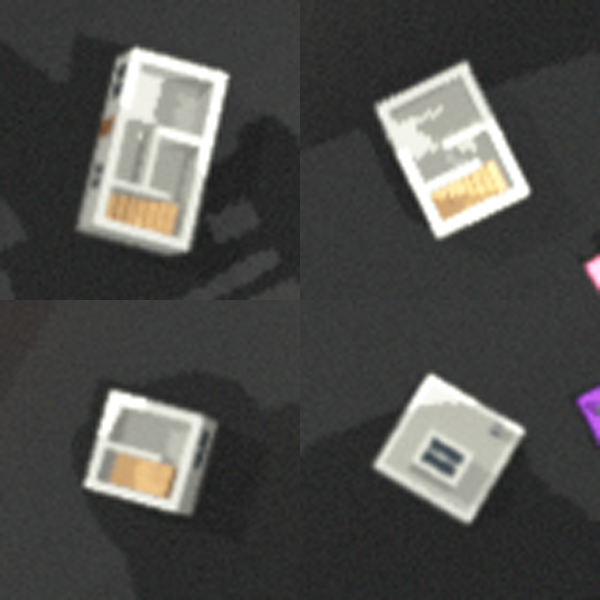

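The crop confirms the order: ground floor, first floor, top floor, and the white-edged grey roof with a dark rooflight and flue. All four stairs face the robot (-x). The measured heights of 31, 27.5, 25, 6 and 26 mm fit the text.

```bash
cat >> h.py <<'E'
def plan(x,y,z,yawy):
    """shift/turn from present pose to a tool-down pose with tool y at yawy degrees"""
    s=bot.get_state(); p=np.array(s['tcp_pos']);R=np.array(s['ee_rot'])
    cur=np.degrees(np.arctan2(R[1,1],R[0,1])); t=-((yawy-cur+90)%180-90)
    print('t',round(s['t'],2),'shift m',np.round(R.T@(np.array([x,y,z])-p)/1000,4).tolist(),'turn',round(t,1),'j7',round(s['joints'][6],1),'yaw',round(cur,2))
def rect(C,c,r,lo,hi,big=True):
    """min-area rectangle of points within r of c between heights"""
    m=(np.hypot(C[:,:,0]-c[0],C[:,:,1]-c[1])<r)&(C[:,:,2]>lo)&(C[:,:,2]<hi)
    n,lab,st,_=cv2.connectedComponentsWithStats(m.astype(np.uint8),connectivity=8)
    k=1+np.argmax(st[1:,4]); P=C[lab==k]; rc=cv2.minAreaRect(P[:,:2].astype(np.float32))
    print('  rect c',np.round(rc[0],1),'size',np.round(rc[1],1),'ang',round(rc[2],2),'z',np.median(P[:,2]).round(1),len(P)); return rc
E
python3 -c "
from h import *
plan(504.5,-343.4,150,-107)"
```

```text
t 0.15 shift m [0.3109, -0.1241, 0.0761] turn 42.1 j7 -12.1 yaw -64.86
```

>>> drive_tool([
  [0.0918,[0.311,-0.124,0.076],42],
  [0.0918,[0.311,-0.124,0.076],42],
  [0.0918,[0.311,-0.124,0.076],42],
  [0.0918,[0.311,-0.124,0.076],42],
  [0.0918,[0.311,-0.124,0.076],42],
  [0.0918,[0.311,-0.124,0.076],42],
  [0.0918,[0.311,-0.124,0.076],42],
  [0.0918,[0.311,-0.124,0.076],42],
  [0.0918,[0.311,-0.124,0.076],42],
], newtons=12)

```text
t: 1.27
tcp_pos: [503.8, -345.9, 150.9]
ee_rot: [[0.956, -0.293, -0.0], [-0.293, -0.956, -0.001], [-0.0, 0.001, -1.0]]
contact_force: [-0.2, -0.0, -0.0]
opening: 91.9
finger_force: 0.0
```

Run:
```python
from h import *
s=bot.get_state();print(s['tcp_pos'])
c,i,d=snap('wrist','w1.png');C=cloud(c,d)
rect(C,(504.5,-343.4),75,25,36)
print(np.nanmedian(C[350:,300:340,2]))
plan(504.5,-343.4,5,-107)
```

```text
[ 503.83563035 -345.92764502  150.87945396]
  rect c [ 503.4 -342.9] size [ 57.1 105.7] ang 73.76 z 33.5 3462
262.80438141440425
t 1.32 shift m [-0.0001, -0.0026, 0.1459] turn -0.0 j7 -84.5 yaw -107.02
```

View pics/w1.png

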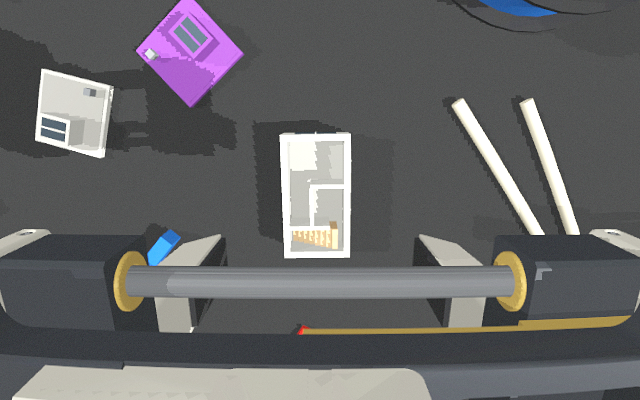

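The wrist view shows the ground floor at (315,195), stair toward the gripper, agreeing with the top view to 1 mm. Descending and gripping.

>>> drive_tool([
  [0.0918,[0,-0.0026,0.06],0],
  [0.0918,[0,-0.0026,0.11],0],
  [0.0918,[0,-0.0026,0.146],0],
  [0.0918,[0,-0.0026,0.146],0],
  [0.04,[0,-0.0026,0.146],0],
  [0.04,[0,-0.0026,0.146],0],
  [0.04,[0,-0.0026,0.146],0],
  [0.04,[0,-0.0026,0.146],0],
  [0.04,[0,-0.0026,0.146],0],
], newtons=12)

```text
t: 2.45
tcp_pos: [505.9, -341.9, 5.2]
ee_rot: [[0.957, -0.29, 0.0], [-0.29, -0.957, -0.001], [0.0, 0.001, -1.0]]
contact_force: [-0.4, -0.4, 2.6]
opening: 55.8
finger_force: 12.0
```

>>> drive_tool([
  [0.04,[0,0,0],0],
  [0.04,[0,0,-0.03],0],
  [0.04,[0,0,-0.08],0],
  [0.04,[0,0,-0.12],0],
  [0.04,[0,0,-0.12],0],
  [0.04,[0,0,-0.12],0],
])

```text
t: 3.2
tcp_pos: [505.1, -341.1, 123.9]
ee_rot: [[0.957, -0.29, -0.001], [-0.29, -0.957, 0.001], [-0.001, -0.0, -1.0]]
contact_force: [-0.5, 0.7, -1.6]
opening: 55.7
finger_force: 12.0
```

Run:
```python
from h import *
s=bot.get_state();print(s['tcp_pos'],s['opening'],s['finger_force'])
c,i,d=snap('wrist','w2.png');C=cloud(c,d)
rect(C,(504,-343.4),75,s['tcp_pos'][2]+20,s['tcp_pos'][2]+34)
plan(615.3,177.5,126,-109.8)
```

```text
[ 505.05437809 -341.11504595  123.89127725] 55.71549836816895 11.995507925748825
  rect c [ 531.3 -348.7] size [90.1 47.4] ang 73.21 z 152.1 7510
t 3.25 shift m [-0.0444, -0.5282, -0.0023] turn 2.9 j7 -85.5 yaw -106.85
```

View pics/w2.png

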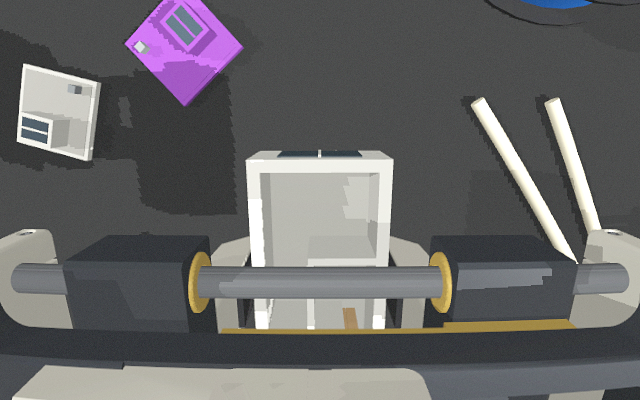

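Ground floor held (opening 55.7 mm, its rim end near row 155). Next I measure the drawn plan in the top view, and the box's offset in the grip.

Run:
```python
from h import *
s=bot.get_state();R=np.array(s['ee_rot']);p=np.array(s['tcp_pos']);print(p)
c=K('wrist');q=onplane(c,[(247,160),(392,158),(319.5,159)],p[2]-5.2+32);print('rim corners tool frame',((q-p)@R).round(1).tolist())
o=np.load('top0.npz');i=o['i'];cam=K('top');C=cloud(cam,o['d'])
hsv=cv2.cvtColor(i,cv2.COLOR_RGB2HSV)
roi=np.zeros(i.shape[:2],bool);roi[100:195,190:275]=1
for nm,m in(('dark',(hsv[:,:,2]<75)),('grey/white lowsat',(hsv[:,:,1]<45)&(hsv[:,:,2]>90))):
    n,lab,st,_=cv2.connectedComponentsWithStats((m&roi).astype(np.uint8),connectivity=8)
    for k in range(1,n):
        if 100<st[k,4]<4000:
            px=np.argwhere(lab==k)[:,::-1]; P=onplane(cam,px,13)
            rc=cv2.minAreaRect(P[:,:2].astype(np.float32));print(nm,st[k],np.round(rc[0],1),np.round(rc[1],1),round(rc[2],1))
for nm,lo,hi in(('plinth',12.0,16),):rect(C,(615,177),65,lo,hi)
Zp=C[140:160,225:242,2];print('z plan',np.median(Zp))
cv2.imwrite('pics/board.png',cv2.resize(i[100:195,185:285],(800,600*0+760))[:600,:,::-1])
```

```text
[ 504.63153569 -340.84893928  123.186914  ]
rim corners tool frame [[49.7, -28.1, -26.9], [50.5, 27.6, -27.0], [50.0, -0.2, -26.9]]
dark [ 190  100   85   95 3091] [636.  174.9] [219.7 182.8] 1.5
dark [257 100  18  53 494] [679.8 100.5] [ 37.3 117.9] 89.9
grey/white lowsat [ 209  115   43   68 1509] [634.3 170.6] [ 61.9 148.7] 70.0
  rect c [615.  174.4] size [ 72.6 111.4] ang 71.07 z 13.4 834
z plan 12.612829962762419
```

View pics/board.png

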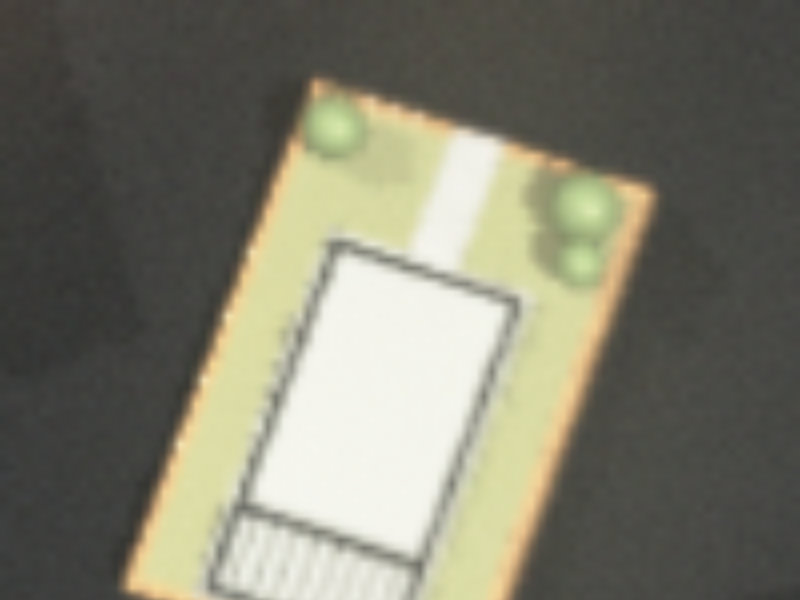

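The crop shows the plan's black outline with corners near (333,238), (521,298) and (212,583), treads at the lower end and bushes at the top. A quick ray cast of these corners checks the centre.

Run:
```python
from h import *
cam=K('top')
px=np.array([(333,238),(521,298),(212,583)])/8-.5+[185,100]
P=onplane(cam,px,13)[:,:2];print(P.round(1),np.hypot(*(P[0]-P[1])),np.hypot(*(P[0]-P[2])))
d=P[2]-P[0];print('yaw long',np.degrees(np.arctan2(d[1],d[0])),'centre',((P[1]+P[2])/2).round(1))
u=np.array([np.cos(np.radians(160.1)),np.sin(np.radians(160.1))])
print('from board',np.array([632.2,171.4])+18*u)
t=np.array([632.2,171.4])+16*u;print(t);plan(t[0],t[1],124,-109.9)
```

```text
[[673.7 186.8]
 [655.5 135.1]
 [578.3 218.6]] 54.87039533379353 100.52186222453541
yaw long 161.5741772628492 centre [616.9 176.8]
from board [615.27481371 177.5268319 ]
[617.15538997 176.8460728 ]
t 3.25 shift m [-0.0424, -0.5281, -0.0003] turn 3.0 j7 -85.5 yaw -106.85
```

>>> drive_tool([
  [0.04,[-0.042,-0.528,0],3],
  [0.04,[-0.042,-0.528,0],3],
  [0.04,[-0.042,-0.528,0],3],
  [0.04,[-0.042,-0.528,0],3],
  [0.04,[-0.042,-0.528,0],3],
  [0.04,[-0.042,-0.528,0],3],
  [0.04,[-0.042,-0.528,0],3],
  [0.04,[-0.042,-0.528,0],3],
  [0.04,[-0.042,-0.528,0],3],
  [0.04,[-0.042,-0.528,0],3],
])

```text
t: 4.5
tcp_pos: [616.9, 180.4, 122.6]
ee_rot: [[0.943, -0.334, -0.003], [-0.334, -0.943, 0.002], [-0.004, -0.001, -1.0]]
contact_force: [-0.6, -0.7, -2.0]
opening: 56.0
finger_force: 12.0
```

>>> drive_tool([
  [0.04,[0,0,0],0],
  [0.04,[0,0,0.03],0],
  [0.04,[0,0,0.06],0],
  [0.04,[0,0,0.06],0],
  [0.04,[0,0,0.06],0],
])

```text
t: 5.12
tcp_pos: [619.3, 174.8, 65.4]
ee_rot: [[0.94, -0.341, 0.001], [-0.341, -0.94, -0.0], [0.001, 0.0, -1.0]]
contact_force: [0.4, 0.6, -0.2]
opening: 56.3
finger_force: 12.0
```

Run:
```python
from h import *
s=bot.get_state()
c,i,d=snap('wrist','w3.png')
plan(617.4,176.5,22,-109.9);print(s['joints'],s['tcp_pos'])
```

```text
t 5.17 shift m [-0.0027, -0.0002, 0.044] turn -0.0 j7 -142.0 yaw -109.93
[  -2.38373637   38.48448328  -21.95657544   96.3015511    18.07495058
   48.71091693 -141.99858682] [619.30128819 174.7763898   65.4125561 ]
```

View pics/w3.png

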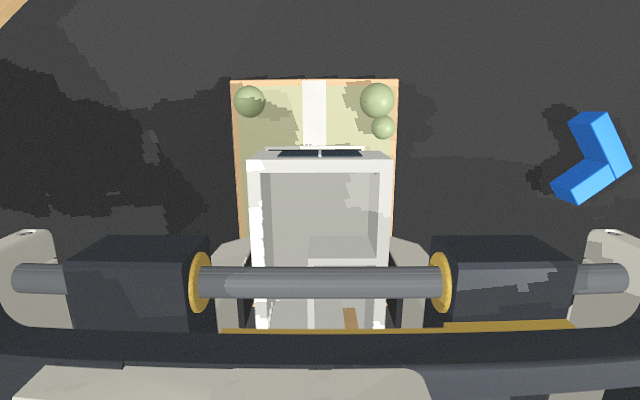

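The wrist view shows the board's garden edge from (231,80) to (398,80), squarely aligned with the held box. I'll locate the board relative to the tool from it.

Run:
```python
from h import *
s=bot.get_state();R=np.array(s['ee_rot']);p=np.array(s['tcp_pos'])
c=K('wrist');q=onplane(c,[(231.5,80.5),(398,79.5),(239.5,238),(392,238)],10);print(p,((q-p)@R).round(1).tolist(), np.linalg.norm(q[0]-q[1]))
q=onplane(c,[(266,149),(363,149)],13);print(((q-p)@R).round(1).tolist())
```

```text
[619.79055037 175.33460519  66.04382294] [[86.3, -52.7, 56.2], [86.8, 46.5, 56.1], [-13.1, -53.2, 56.1], [-13.1, 47.8, 56.0]] 99.15968136273037
[[45.8, -32.9, 53.1], [45.7, 26.3, 53.1]]
```

>>> drive_tool([
  [0.04,[-0.004,-0.002,0.02],0],
  [0.04,[-0.004,-0.002,0.04],0],
  [0.04,[-0.004,-0.002,0.04],0],
  [0.04,[-0.004,-0.002,0.04],0],
  [0.04,[-0.004,-0.002,0.04],0],
])

```text
t: 5.8
tcp_pos: [616.2, 179.4, 25.3]
ee_rot: [[0.941, -0.34, 0.001], [-0.34, -0.941, 0.0], [0.001, -0.001, -1.0]]
contact_force: [0.4, -1.1, -0.8]
opening: 55.8
finger_force: 12.0
```

Run:
```python
from h import *
s=bot.get_state();c,i,d=snap('wrist');print(s['tcp_pos'],s['contact_force'])
ct,it,dt=snap('top')
cv2.imwrite('pics/w4.png',np.vstack([cv2.resize(i[40:240,200:430],(690,300))[:,:,::-1],cv2.resize(it[100:195,185:285],(690,300))[:,:,::-1]]))
cv2.imwrite('pics/w4f.png',cv2.resize(i[60:240,210:420],(800,686))[:600,:,::-1])
```

```text
[616.20759679 179.4475477   25.26654838] [ 0.35822654 -1.11889415 -0.80967771]
```

View pics/w4f.png

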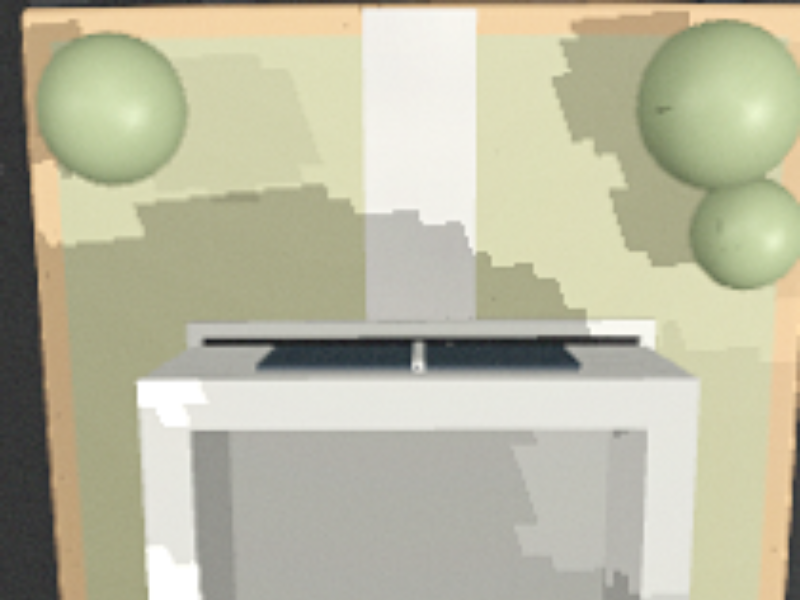

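The crop shows the plan's garden line from (203,342) to (640,340) and the box rim's outer edge from (137,380) to (698,380), so they're nearly aligned. Now I work out the difference.

Run:
```python
from h import *
s=bot.get_state();R=np.array(s['ee_rot']);p=np.array(s['tcp_pos'])
f=lambda a:[(x/3.81+209.6,y/3.81+59.6) for x,y in a]
c=K('wrist')
for a,z in(([(203,341.5),(640,339)],13),([(189,324),(655,321)],13),([(137,380),(698,379)],p[2]-5.2+32)):
    q=((onplane(c,f(a),z)-p)@R).round(1);print(q.tolist(),q.mean(0).round(2))
plan(*p,-109.9)
```

```text
[[49.8, -28.2, 12.4], [50.1, 28.5, 12.4]] [49.95  0.15 12.4 ]
[[52.0, -29.9, 12.4], [52.4, 30.3, 12.4]] [52.2  0.2 12.4]
[[49.9, -28.7, -26.7], [50.0, 28.0, -26.8]] [ 49.95  -0.35 -26.75]
t 5.9 shift m [0.0, 0.0, 0.0] turn 0.0 j7 -143.2 yaw -109.86
```

Aligned to about 0.5 mm. Lowering.

>>> drive_tool([
  [0.04,[0,0.0004,0.004],0],
  [0.04,[0,0.0004,0.0065],0],
  [0.04,[0,0.0004,0.007],0],
  [0.04,[0,0.0004,0.007],0],
])

```text
t: 6.4
tcp_pos: [615.5, 178.6, 18.1]
ee_rot: [[0.941, -0.34, -0.0], [-0.34, -0.941, -0.0], [0.0, 0.0, -1.0]]
contact_force: [-1.6, -1.3, 5.3]
opening: 55.8
finger_force: 12.0
```

Contact, so I release and rise straight up.

>>> drive_tool([
  [0.0918,[0,0,0],0],
  [0.0918,[0,0,0],0],
  [0.0918,[0,0,0],0],
  [0.0918,[0,0,0],0],
  [0.0918,[0,0,-0.03],0],
  [0.0918,[0,0,-0.08],0],
  [0.0918,[0,0,-0.13],0],
  [0.0918,[0,0,-0.13],0],
  [0.0918,[0,0,-0.13],0],
])

```text
t: 7.52
tcp_pos: [615.2, 178.5, 147.5]
ee_rot: [[0.94, -0.34, -0.0], [-0.34, -0.94, -0.0], [-0.0, 0.0, -1.0]]
contact_force: [-0.9, -0.2, -0.2]
opening: 91.6
finger_force: 0.0
```

Run:
```python
from h import *
s=bot.get_state();c,i,d=snap('wrist','w5.png');C=cloud(c,d);p=s['tcp_pos'];print(p)
rect(C,(615.5,178),75,38,52);
ct,it,dt=snap('top');np.savez('top1.npz',i=it,d=dt);C=cloud(ct,dt)
rect(C,(615.5,178),75,38,52);rect(C,(459,-14),70,20,36)
plan(459.4,-14,100,-64.8)
```

```text
[615.19325865 178.4820399  147.48789527]
  rect c [613.6 179.5] size [ 56.2 105.4] ang 70.24 z 46.5 3907Traceback (most recent call last):
  File "<stdin>", line 5, in <module>
  File "h.py", line 32, in rect
    k=1+np.argmax(st[1:,4]); P=C[lab==k]; rc=cv2.minAreaRect(P[:,:2].astype(np.float32))
        ~~~~~~~~~^^^^^^^^^^
    return _wrapfunc(a, 'argmax', axis=axis, out=out, **kwds)
    return bound(*args, **kwds)
ValueError: attempt to get argmax of an empty sequence
```

View pics/w5.png

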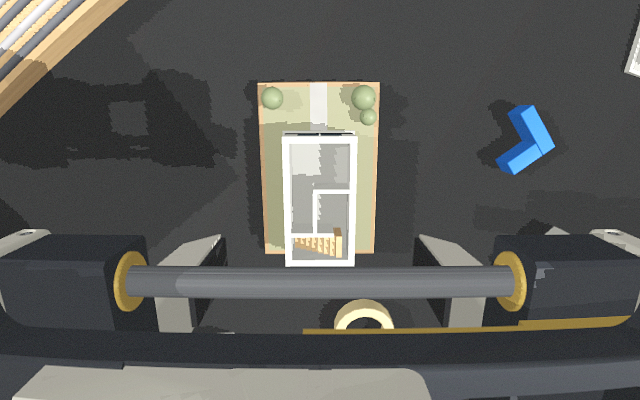

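The ground floor sits on its plan: wrist centre (613.6, 179.5), yaw 160.2, stair over the drawn stair. Next, hover over the first floor.

```bash
python3 -c "
from h import *
plan(459.4,-14,120,-64.8)"
```

```text
t 7.62 shift m [-0.0803, 0.2334, 0.0267] turn -45.1 j7 -139.9 yaw -109.86
```

>>> drive_tool([
  [0.0918,[-0.08,0.234,0.027],-45],
  [0.0918,[-0.08,0.234,0.027],-45],
  [0.0918,[-0.08,0.234,0.027],-45],
  [0.0918,[-0.08,0.234,0.027],-45],
  [0.0918,[-0.08,0.234,0.027],-45],
  [0.0918,[-0.08,0.234,0.027],-45],
  [0.0918,[-0.08,0.234,0.027],-45],
  [0.0918,[-0.08,0.234,0.027],-45],
])

```text
t: 8.62
tcp_pos: [461.5, -12.6, 120.8]
ee_rot: [[0.904, 0.427, 0.0], [0.427, -0.904, 0.001], [0.001, -0.0, -1.0]]
contact_force: [0.0, -0.2, -0.3]
opening: 91.4
finger_force: 0.0
```

Run:
```python
from h import *
s=bot.get_state();c,i,d=snap('wrist','w6.png');C=cloud(c,d);print(s['tcp_pos'])
r=rect(C,(459.4,-14),65,20,36)
plan(r[0][0],r[0][1],5,-64.8)
```

```text
[461.4938355  -12.57326867 120.75076005]
  rect c [457.9 -12.2] size [81.8 56.3] ang 24.67 z 29.4 3710
t 8.68 shift m [-0.0029, -0.0019, 0.1157] turn 0.0 j7 -80.8 yaw -64.75
```

>>> drive_tool([
  [0.0918,[-0.002,-0.0015,0.06],0],
  [0.0918,[-0.002,-0.0015,0.1],0],
  [0.0918,[-0.002,-0.0015,0.116],0],
  [0.0918,[-0.002,-0.0015,0.116],0],
  [0.04,[-0.002,-0.0015,0.116],0],
  [0.04,[-0.002,-0.0015,0.116],0],
  [0.04,[-0.002,-0.0015,0.116],0],
  [0.04,[-0.002,-0.0015,0.116],0],
  [0.04,[-0.002,-0.0015,0.116],0],
], newtons=12)

```text
t: 9.8
tcp_pos: [458.6, -13.7, 5.2]
ee_rot: [[0.905, 0.425, 0.001], [0.425, -0.905, -0.0], [0.0, 0.001, -1.0]]
contact_force: [-0.6, -1.2, 7.2]
opening: 55.9
finger_force: 12.0
```

>>> drive_tool([
  [0.04,[0,0,0],0],
  [0.04,[0,0,-0.03],0],
  [0.04,[0,0,-0.08],0],
  [0.04,[0,0,-0.13],0],
  [0.04,[0,0,-0.13],0],
  [0.04,[0,0,-0.13],0],
])

```text
t: 10.55
tcp_pos: [457.8, -14.0, 134.4]
ee_rot: [[0.905, 0.424, -0.0], [0.424, -0.905, -0.001], [-0.001, 0.0, -1.0]]
contact_force: [-0.8, -0.9, -1.0]
opening: 55.7
finger_force: 12.0
```

Run:
```python
from h import *
s=bot.get_state();print(s['tcp_pos'],s['opening'])
plan(602.3,183.4,130,-109.85)
```

```text
[457.7590374  -13.99678328 134.40379433] 55.65892147815279
t 10.55 shift m [0.2147, -0.1174, 0.0042] turn 45.0 j7 -80.2 yaw -64.88
```

>>> drive_tool([
  [0.04,[0.215,-0.117,0.004],45],
  [0.04,[0.215,-0.117,0.004],45],
  [0.04,[0.215,-0.117,0.004],45],
  [0.04,[0.215,-0.117,0.004],45],
  [0.04,[0.215,-0.117,0.004],45],
  [0.04,[0.215,-0.117,0.004],45],
  [0.04,[0.215,-0.117,0.004],45],
  [0.04,[0.215,-0.117,0.065],45],
  [0.04,[0.215,-0.117,0.065],45],
  [0.04,[0.215,-0.117,0.065],45],
])

```text
t: 11.8
tcp_pos: [603.7, 183.2, 70.8]
ee_rot: [[0.94, -0.34, 0.001], [-0.34, -0.94, 0.0], [0.001, -0.0, -1.0]]
contact_force: [-0.2, -0.0, 0.2]
opening: 55.9
finger_force: 12.0
```

Run:
```python
from h import *
s=bot.get_state();c,i,d=snap('wrist');print(s['tcp_pos'],s['opening'],s['joints'][6])
cv2.imwrite('pics/w7f.png',cv2.resize(i[60:240,210:420],(800,686))[:600,:,::-1])
```

```text
[603.73691639 183.15017889  70.79155001] 55.86882536055999 -143.49843423135027
```

View pics/w7f.png

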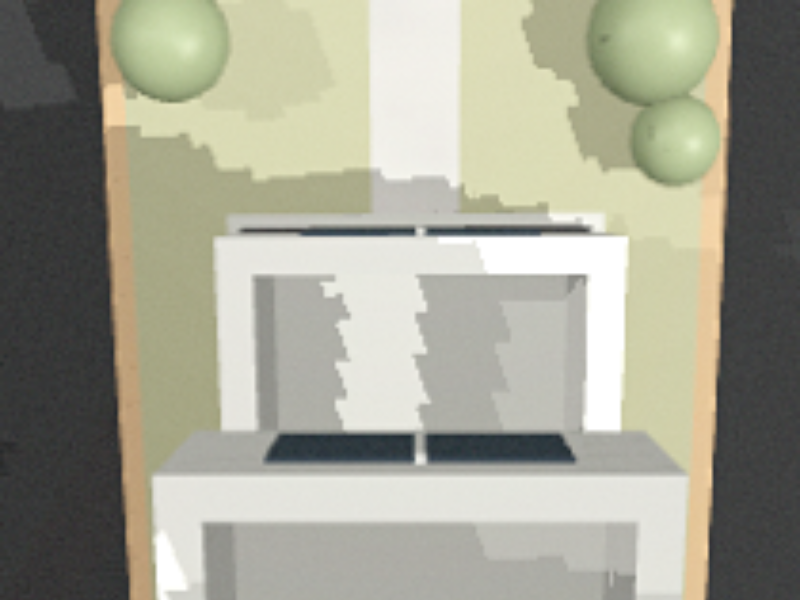

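The crop shows the placed ground floor's garden rim from (216,238) to (628,237) and the held first floor's rim from (153,474) to (686,473). These edges must end up 24 mm apart.

Run:
```python
from h import *
s=bot.get_state();R=np.array(s['ee_rot']);p=np.array(s['tcp_pos']);print(p)
f=lambda a:[(x/3.81+209.6,y/3.81+59.6) for x,y in a]
c=K('wrist')
for a,z in(([(216,238),(628,237)],45),([(153,474),(686,473)],p[2]-5.2+28)):
    q=((onplane(c,f(a),z)-p)@R).round(1);print(q.tolist(),q.mean(0).round(2))
```

```text
[604.62598715 183.73384199  71.77852423]
[[62.6, -28.2, 27.0], [62.7, 28.7, 26.9]] [62.65  0.25 26.95]
[[39.4, -28.3, -22.7], [39.5, 28.1, -22.8]] [ 39.45  -0.1  -22.75]
```

>>> drive_tool([
  [0.04,[-0.0008,0.0003,0.01],0],
  [0.04,[-0.0008,0.0003,0.018],0],
  [0.04,[-0.0008,0.0003,0.02],0],
  [0.04,[-0.0008,0.0003,0.0208],0],
  [0.04,[-0.0008,0.0003,0.0208],0],
])

```text
t: 12.48
tcp_pos: [602.1, 183.4, 50.2]
ee_rot: [[0.941, -0.34, -0.0], [-0.34, -0.941, -0.001], [-0.0, 0.001, -1.0]]
contact_force: [-4.3, -2.8, 10.1]
opening: 56.2
finger_force: 12.0
```

>>> drive_tool([
  [0.04,[0,0,-0.0005],0],
  [0.0918,[0,0,-0.0005],0],
  [0.0918,[0,0,-0.0005],0],
  [0.0918,[0,0,-0.0005],0],
  [0.0918,[0,0,-0.03],0],
  [0.0918,[0,0,-0.08],0],
  [0.0918,[0,0,-0.12],0],
  [0.0918,[0,0,-0.12],0],
  [0.0918,[0,0,-0.12],0],
])

```text
t: 13.6
tcp_pos: [602.0, 183.3, 168.4]
ee_rot: [[0.941, -0.34, -0.001], [-0.34, -0.941, -0.0], [-0.0, 0.001, -1.0]]
contact_force: [0.4, -0.1, -0.6]
opening: 92.0
finger_force: 0.0
```

Run:
```python
from h import *
s=bot.get_state();c,i,d=snap('wrist','w8.png');C=cloud(c,d);print(s['tcp_pos'],s['joints'])
rect(C,(602,183),75,66,82)
cv2.imwrite('pics/w8f.png',cv2.resize(i[60:285,190:450],(693,600))[:,:,::-1])
plan(487,344,130,-105)
```

```text
[601.9867367  183.34502355 168.39571434] [  -1.10115571   30.16469065  -24.92557863   94.99454354   14.45864875
   58.08959407 -140.62492176]
  rect c [601.9 183.6] size [56.2 81.8] ang 70.26 z 74.5 3498
t 13.65 shift m [-0.1623, -0.1124, 0.0377] turn -4.9 j7 -140.6 yaw -109.86
```

View pics/w8f.png

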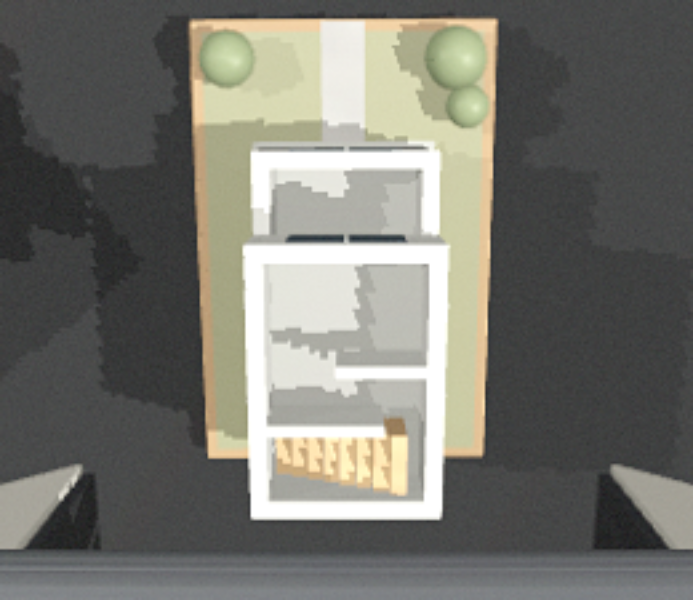

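The first floor is stacked flush with its stair over the stair below. j7 is near its limit, so for the top floor I'll use the half-turned grasp, turning in two stages.

Run:
```python
from h import *
s=bot.get_state();R=np.array(s['ee_rot']);p=np.array(s['tcp_pos'])
f=lambda a:[(x/2.665+189.7,y/2.665+59.7) for x,y in a]
c=K('wrist')
for a,z in(([(251,151.5),(440,150.5)],45),([(243,244),(448,243)],73),([(251,519),(441,519)],73)):
    q=((onplane(c,f(a),z)-p)@R).round(1);print(q.tolist(),q.mean(0).round(2))
```

```text
[[64.4, -28.4, 122.5], [64.7, 27.8, 122.6]] [ 64.55  -0.3  122.55]
[[39.9, -28.4, 94.5], [40.2, 27.8, 94.6]] [40.05 -0.3  94.55]
[[-41.2, -28.4, 94.6], [-41.2, 28.0, 94.7]] [-41.2   -0.2   94.65]
```

>>> drive_tool([
  [0.0918,[-0.04,-0.028,0],-10],
  [0.0918,[-0.08,-0.056,0],-20],
  [0.0918,[-0.12,-0.084,0],-30],
  [0.0918,[-0.162,-0.112,0],-40],
  [0.0918,[-0.162,-0.112,0],-50],
  [0.0918,[-0.162,-0.112,0],-60],
  [0.0918,[-0.162,-0.112,0],-70],
  [0.0918,[-0.162,-0.112,0],-80],
  [0.0918,[-0.162,-0.112,0],-90],
])

```text
t: 14.78
tcp_pos: [487.1, 343.4, 167.1]
ee_rot: [[0.334, 0.943, -0.003], [0.943, -0.334, -0.001], [-0.002, -0.002, -1.0]]
contact_force: [0.3, 0.2, -0.3]
opening: 91.9
finger_force: 0.0
```

>>> drive_tool([
  [0.0918,[0,0,0.01],-10],
  [0.0918,[0,0,0.02],-20],
  [0.0918,[0,0,0.03],-30],
  [0.0918,[0,0,0.04],-40],
  [0.0918,[0,0,0.04],-50],
  [0.0918,[0,0,0.04],-60],
  [0.0918,[0,0,0.04],-70],
  [0.0918,[0,0,0.04],-80],
  [0.0918,[0,0,0.04],-90],
  [0.0918,[0,0,0.04],-95],
])

```text
t: 16.02
tcp_pos: [487.0, 343.4, 127.1]
ee_rot: [[-0.968, 0.252, -0.003], [0.252, 0.968, -0.001], [0.003, -0.002, -1.0]]
contact_force: [-0.6, -0.8, -0.4]
opening: 91.6
finger_force: 0.0
```

>>> drive_tool([
  [0.0918,[0,0,0],0],
  [0.0918,[0,0,0],0],
])

```text
t: 16.27
tcp_pos: [487.5, 343.8, 128.1]
ee_rot: [[-0.966, 0.258, -0.001], [0.258, 0.966, -0.0], [0.001, -0.001, -1.0]]
contact_force: [0.5, -0.3, -0.2]
opening: 91.8
finger_force: 0.0
```

Run:
```python
from h import *
s=bot.get_state();c,i,d=snap('wrist','w9.png');C=cloud(c,d);print(s['tcp_pos'],s['joints'][6])
r=rect(C,(487,344),55,18,34)
plan(r[0][0],r[0][1],5,r[2])
```

```text
[487.54460489 343.79197833 128.06316265] 1.7654300942201584
  rect c [486.1 346.4] size [57.6 56.7] ang 74.37 z 27.4 2835
t 16.32 shift m [0.0021, 0.0021, 0.1234] turn 0.7 j7 1.8 yaw 75.07
```

View pics/w9.png

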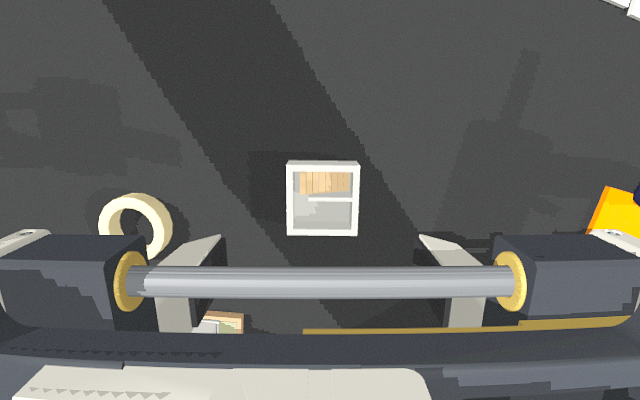

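The wrist view shows the top floor at (323,198), squared to the fingers, stair on the tool's +x side. The first floor also checks out at 24.5 mm against the 24 mm step. Gripping.

>>> drive_tool([
  [0.0918,[0.0015,0.0015,0.06],0.5],
  [0.0918,[0.0015,0.0015,0.11],0.5],
  [0.0918,[0.0015,0.0015,0.1232],0.5],
  [0.0918,[0.0015,0.0015,0.1232],0.5],
  [0.04,[0.0015,0.0015,0.1232],0.5],
  [0.04,[0.0015,0.0015,0.1232],0.5],
  [0.04,[0.0015,0.0015,0.1232],0.5],
  [0.04,[0.0015,0.0015,0.1232],0.5],
  [0.04,[0.0015,0.0015,0.1232],0.5],
], newtons=12)

```text
t: 17.45
tcp_pos: [487.3, 345.9, 6.2]
ee_rot: [[-0.964, 0.265, 0.001], [0.265, 0.964, 0.0], [-0.001, 0.0, -1.0]]
contact_force: [-0.2, -1.5, 4.0]
opening: 55.7
finger_force: 12.0
```

>>> drive_tool([
  [0.04,[0,0,0],0],
  [0.04,[0,0,-0.03],0],
  [0.04,[0,0,-0.08],0],
  [0.04,[0,0,-0.14],0],
  [0.04,[0,0,-0.14],0],
  [0.04,[0,0,-0.14],0],
])

```text
t: 18.2
tcp_pos: [486.9, 345.2, 145.0]
ee_rot: [[-0.964, 0.265, -0.0], [0.265, 0.964, -0.001], [-0.0, -0.001, -1.0]]
contact_force: [-0.6, 0.2, -0.2]
opening: 55.9
finger_force: 12.0
```

Run:
```python
from h import *
s=bot.get_state();print(s['tcp_pos'],s['opening'])
ff=np.array([601.9,183.5]);u=np.array([-.9406,.3396])
t=ff+12*u;print(t);plan(t[0],t[1],140,70.2)
```

```text
[486.89245794 345.18006283 145.00607136] 55.882282455956485
[590.6128 187.5752]
t 18.2 shift m [-0.1418, -0.1245, 0.0052] turn 4.4 j7 2.1 yaw 74.63
```

>>> drive_tool([
  [0.04,[-0.142,-0.1245,0.005],4.4],
  [0.04,[-0.142,-0.1245,0.005],4.4],
  [0.04,[-0.142,-0.1245,0.005],4.4],
  [0.04,[-0.142,-0.1245,0.005],4.4],
  [0.04,[-0.142,-0.1245,0.005],4.4],
  [0.04,[-0.142,-0.1245,0.045],4.4],
  [0.04,[-0.142,-0.1245,0.045],4.4],
  [0.04,[-0.142,-0.1245,0.045],4.4],
])

```text
t: 19.2
tcp_pos: [590.2, 190.1, 101.4]
ee_rot: [[-0.942, 0.336, -0.0], [0.336, 0.942, 0.001], [0.001, 0.001, -1.0]]
contact_force: [0.2, 0.8, -0.1]
opening: 56.0
finger_force: 12.0
```

Run:
```python
from h import *
s=bot.get_state();c,i,d=snap('wrist');print(s['tcp_pos'],s['opening'],s['joints'][6])
cv2.imwrite('pics/w10.png',cv2.resize(i[60:240,210:420],(800,686))[:600,:,::-1])
```

```text
[590.16598755 190.05374593 101.37878333] 56.00149776321661 14.405680186135069
```

View pics/w10.png

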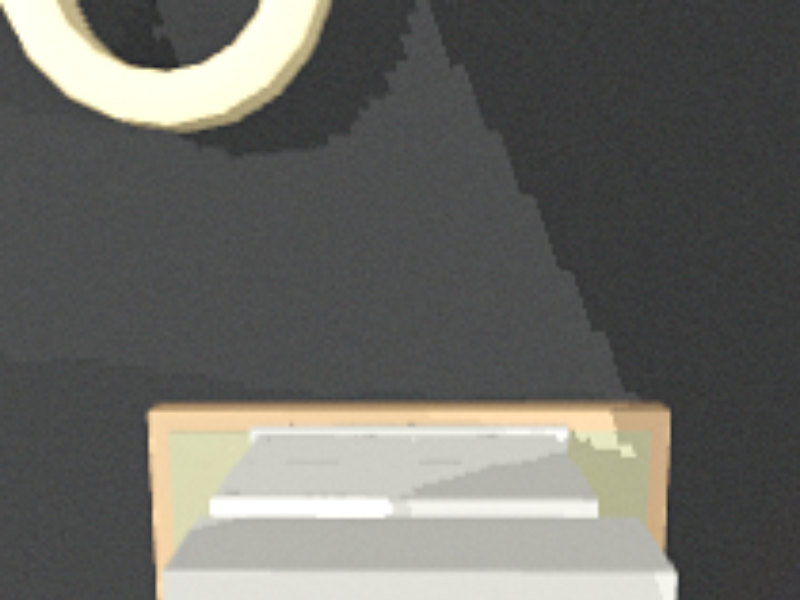

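The crop shows the first floor's stair-end rim from (211,495) to (597,497) and the held top floor's rim from (166,570) to (677,572). These must end flush.

Run:
```python
from h import *
s=bot.get_state();R=np.array(s['ee_rot']);p=np.array(s['tcp_pos']);print(p)
f=lambda a:[(x/3.81+209.6,y/3.81+59.6) for x,y in a]
c=K('wrist')
for a,z in(([(211,495),(597,497)],73),([(166,570),(677,572)],p[2]-5.7+26)):
    q=((onplane(c,f(a),z)-p)@R).round(1);print(q.tolist(),q.mean(0).round(2))
plan(590.6,187.6,78.7,70.15)
```

```text
[590.80830754 189.9117617  101.92395802]
[[27.0, -30.2, 28.9], [26.6, 26.2, 28.9]] [26.8 -2.  28.9]
[[29.4, -27.6, -20.4], [29.2, 28.5, -20.3]] [ 29.3    0.45 -20.35]
t 19.25 shift m [-0.0006, -0.0023, 0.0232] turn 0.2 j7 14.4 yaw 70.36
```

>>> drive_tool([
  [0.04,[-0.0022,-0.0023,0.008],0.2],
  [0.04,[-0.0022,-0.0023,0.016],0.2],
  [0.04,[-0.0022,-0.0023,0.02],0.2],
  [0.04,[-0.0022,-0.0023,0.022],0.2],
  [0.04,[-0.0022,-0.0023,0.022],0.2],
])

```text
t: 19.88
tcp_pos: [592.1, 185.2, 79.2]
ee_rot: [[-0.94, 0.341, -0.0], [0.341, 0.94, -0.001], [-0.0, -0.001, -1.0]]
contact_force: [-2.3, -1.3, 5.4]
opening: 55.9
finger_force: 12.0
```

Run:
```python
from h import *
P=[]
for k in range(6):
    s=bot.get_state();P.append(s['tcp_pos']);c,i,d=snap('wrist')
print(np.mean(P,0),np.std(P,0),s['contact_force'])
np.savez('w11.npz',i=i,d=d)
cv2.imwrite('pics/w11.png',cv2.resize(i[150:270,230:400],(800,565))[:,:,::-1])
plan(590.6,187.6,78.7,70.15)
```

```text
[592.09590341 185.15434176  79.1962725 ] [0.01411081 0.00781068 0.00778133] [-2.93285926 -2.0547933   5.42684423]
t 20.18 shift m [0.0022, 0.0018, 0.0005] turn -0.1 j7 13.6 yaw 70.04
```

View pics/w11.png

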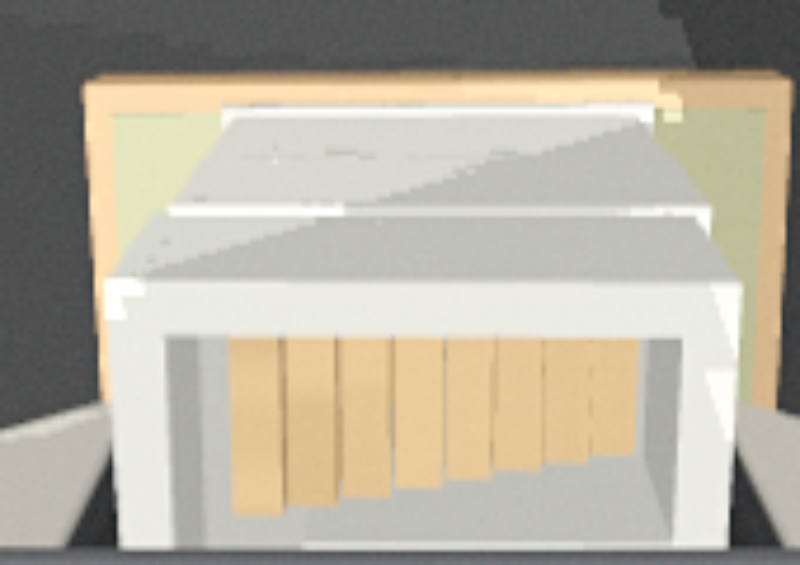

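The crop shows the first floor's rim showing as a ledge of about 1 mm at rows 206–215. The top floor's base sits about 1.9 mm too far left: 152 against 170 on the left edge, 695 against 711 on the right. I'll lift 3 mm, shift +1.1 in x and +1.9 in y, and set down again.

>>> drive_tool([
  [0.04,[0,0,-0.003],0],
  [0.04,[0.0011,0.0019,-0.003],0],
  [0.04,[0.0011,0.0019,-0.003],0],
  [0.04,[0.0011,0.0019,-0.003],0],
  [0.04,[0.0011,0.0019,-0.003],0],
  [0.04,[0.0011,0.0019,-0.001],0],
  [0.04,[0.0011,0.0019,0],0],
  [0.04,[0.0011,0.0019,0.0003],0],
  [0.04,[0.0011,0.0019,0.0003],0],
  [0.04,[0.0011,0.0019,0.0003],0],
])

```text
t: 21.42
tcp_pos: [591.8, 187.4, 79.2]
ee_rot: [[-0.94, 0.341, 0.0], [0.341, 0.94, -0.001], [-0.0, -0.0, -1.0]]
contact_force: [-2.9, -1.1, 5.2]
opening: 55.6
finger_force: 12.0
```

Run:
```python
from h import *
c,i,d=snap('wrist');s=bot.get_state();print(s['tcp_pos'],s['contact_force'])
np.savez('w12.npz',i=i,d=d)
g=cv2.cvtColor(i,cv2.COLOR_RGB2GRAY).astype(int)
print('col through end wall, rows 190..215:')
for u in(285,300,340,360):print(u,g[188:216,u].tolist())
for v in(193,194,195,196,197,198,199):print(v,'L',g[v,258:274].tolist(),'R',g[v,374:390].tolist())
```

```text
[591.89866997 187.41915341  79.17733289] [-2.81983676 -2.56391054  4.73301913]
col through end wall, rows 190..215:
285 [218, 217, 218, 216, 217, 216, 217, 216, 216, 217, 211, 192, 191, 194, 193, 195, 192, 192, 191, 192, 191, 209, 239, 236, 237, 236, 236, 236]
300 [219, 217, 217, 217, 216, 218, 212, 190, 191, 191, 191, 191, 193, 192, 191, 192, 193, 194, 191, 192, 191, 202, 232, 238, 236, 236, 237, 236]
340 [191, 193, 191, 192, 191, 194, 190, 194, 193, 192, 194, 192, 191, 192, 192, 193, 191, 193, 192, 191, 191, 204, 232, 237, 237, 236, 235, 237]
360 [192, 193, 192, 193, 192, 192, 192, 192, 191, 192, 194, 192, 192, 193, 193, 193, 192, 192, 194, 193, 192, 200, 226, 237, 237, 236, 236, 237]
193 L [226, 225, 227, 227, 226, 223, 217, 217, 217, 214, 210, 211, 209, 212, 211, 212] R [194, 188, 186, 188, 188, 187, 189, 187, 187, 188, 190, 188, 187, 189, 189, 188]
194 L [226, 226, 226, 225, 225, 217, 217, 217, 218, 198, 195, 193, 194, 198, 198, 197] R [193, 190, 189, 187, 188, 187, 188, 190, 189, 188, 188, 186, 186, 188, 190, 191]
195 L [225, 228, 225, 225, 219, 217, 218, 217, 217, 210, 208, 209, 209, 216, 216, 213] R [194, 193, 191, 189, 188, 188, 187, 189, 187, 189, 186, 187, 190, 187, 190, 187]
196 L [227, 226, 227, 224, 216, 215, 217, 218, 216, 217, 217, 217, 216, 218, 200, 197] R [193, 191, 192, 194, 187, 187, 187, 187, 187, 187, 188, 188, 187, 188, 189, 189]
197 L [226, 226, 226, 218, 215, 217, 218, 218, 217, 217, 217, 216, 216, 216, 217, 218] R [191, 191, 193, 191, 193, 189, 189, 188, 188, 187, 189, 188, 188, 189, 189, 189]
198 L [227, 224, 219, 217, 217, 217, 216, 217, 211, 209, 217, 218, 216, 217, 216, 217] R [193, 193, 193, 192, 192, 191, 188, 188, 189, 190, 187, 189, 187, 188, 189, 189]
199 L [227, 222, 217, 217, 217, 217, 218, 217, 202, 196, 213, 216, 216, 216, 215, 217] R [192, 192, 192, 193, 190, 192, 188, 189, 188, 188, 187, 189, 188, 189, 189, 189]
```

The ledge is gone and the side edge runs straight across the joint, so it's flush. Releasing and checking.

>>> drive_tool([
  [0.0918,[0,0,-0.0003],0],
  [0.0918,[0,0,-0.0003],0],
  [0.0918,[0,0,-0.0003],0],
  [0.0918,[0,0,-0.0003],0],
  [0.0918,[0,0,-0.03],0],
  [0.0918,[0,0,-0.07],0],
  [0.0918,[0,0,-0.12],0],
  [0.0918,[0,0,-0.12],0],
  [0.0918,[0,0,-0.12],0],
  [0.0918,[0,0,-0.12],0],
])

```text
t: 22.72
tcp_pos: [591.2, 186.8, 196.9]
ee_rot: [[-0.94, 0.341, -0.002], [0.341, 0.94, -0.001], [0.002, -0.002, -1.0]]
contact_force: [-0.5, 0.3, 0.8]
opening: 91.9
finger_force: 0.0
```

Run:
```python
from h import *
c,i,d=snap('wrist','w13.png');C=cloud(c,d);s=bot.get_state();p=np.array(s['tcp_pos']);R=np.array(s['ee_rot']);print(p)
r=rect(C,(590.6,187.6),50,92,108)
g=cv2.cvtColor(i,cv2.COLOR_RGB2GRAY);v=np.array(proj(c,[[r[0][0],r[0][1],99]]))
print('centre px',v, 'ff-> expect',np.array([601.9,183.5])+12*np.array([-.9406,.3396]))
plan(623.8,-151.6,130,59)
```

```text
[591.17530638 186.90873345 196.94702308]
  rect c [590.3 187.5] size [57.1 56.4] ang 69.78 z 100.4 2826
centre px [[320.10127171 203.30849667]] ff-> expect [590.6128 187.5752]
t 22.77 shift m [-0.1463, -0.3069, 0.0672] turn 11.0 j7 18.3 yaw 70.04
```

The top floor is at (590.3, 187.5), with (590.6, 187.6) expected. On to the white roof.

>>> drive_tool([
  [0.06,[-0.146,-0.307,0],11],
  [0.06,[-0.146,-0.307,0],11],
  [0.06,[-0.146,-0.307,0],11],
  [0.06,[-0.146,-0.307,0],11],
  [0.06,[-0.146,-0.307,0],11],
  [0.06,[-0.146,-0.307,0.06],11],
  [0.06,[-0.146,-0.307,0.06],11],
  [0.06,[-0.146,-0.307,0.06],11],
  [0.06,[-0.146,-0.307,0.06],11],
  [0.06,[-0.146,-0.307,0.06],11],
])

```text
t: 24.02
tcp_pos: [625.4, -149.1, 140.3]
ee_rot: [[-0.859, 0.512, 0.003], [0.512, 0.859, -0.0], [-0.002, 0.001, -1.0]]
contact_force: [0.3, 0.3, 0.2]
opening: 59.6
finger_force: 0.0
```

Run:
```python
from h import *
c,i,d=snap('wrist','w14.png');C=cloud(c,d);s=bot.get_state();p=np.array(s['tcp_pos']);print(p,s['opening'])
r=rect(C,(623.8,-151.6),35,20,34)
r2=rect(C,(636,-158.7),55,3,13)
m=r2[0];print('slab colour',i[tuple(proj(c,[[m[0],m[1],6]])[0][::-1].astype(int))])
k=(np.hypot(C[:,:,0]-636,C[:,:,1]+158.7)<50)&(C[:,:,2]>10)&(np.hypot(C[:,:,0]-r[0][0],C[:,:,1]-r[0][1])>22);print('flue pts',k.sum(),np.median(C[k],0))
plan(r[0][0],r[0][1],7.5,59)
```

```text
[ 625.14128534 -149.57314583  139.9813741 ] 59.7407219952888
  rect c [ 624.3 -149.7] size [27.8 22.8] ang 58.09 z 28.2 984
  rect c [ 636.  -156.7] size [66.6 67.3] ang 56.5 z 8.2 4143
slab colour [112 135 152]
flue pts 36866 [ 601.50059797 -138.08688846  244.76775202]
t 24.07 shift m [0.001, -0.0006, 0.1325] turn 0.2 j7 37.2 yaw 59.16
```

The grey-white slab (66×67 mm, colour 112,135,152) carries a 28×23 mm box at (624.3, -149.7), which matches the roof. Descending with tips just over the slab.

>>> drive_tool([
  [0.055,[0.0008,-0.0004,0.06],0.7],
  [0.055,[0.0008,-0.0004,0.11],0.7],
  [0.055,[0.0008,-0.0004,0.131],0.7],
  [0.055,[0.0008,-0.0004,0.131],0.7],
  [0.015,[0.0008,-0.0004,0.131],0.7],
  [0.015,[0.0008,-0.0004,0.131],0.7],
  [0.015,[0.0008,-0.0004,0.131],0.7],
  [0.015,[0.0008,-0.0004,0.131],0.7],
  [0.015,[0.0008,-0.0004,0.131],0.7],
], newtons=12)

```text
t: 25.2
tcp_pos: [623.7, -150.9, 7.9]
ee_rot: [[-0.851, 0.525, 0.001], [0.525, 0.851, -0.0], [-0.001, 0.0, -1.0]]
contact_force: [0.3, 0.8, 3.4]
opening: 28.0
finger_force: 12.0
```

>>> drive_tool([
  [0.015,[0,0,0],0],
  [0.015,[0,0,-0.03],0],
  [0.015,[0,0,-0.08],0],
  [0.015,[0,0,-0.14],0],
  [0.015,[0,0,-0.18],0],
  [0.015,[0,0,-0.18],0],
  [0.015,[0,0,-0.18],0],
])

```text
t: 26.08
tcp_pos: [622.6, -151.3, 186.2]
ee_rot: [[-0.851, 0.525, -0.002], [0.525, 0.851, -0.0], [0.001, -0.001, -1.0]]
contact_force: [0.1, -0.4, 0.5]
opening: 28.1
finger_force: 12.0
```

Run:
```python
from h import *
c,i,d=snap('wrist','w15.png');C=cloud(c,d);s=bot.get_state();p=np.array(s['tcp_pos']);R=np.array(s['ee_rot']);print(p,s['opening'])
np.savez('w15.npz',i=i,d=d,p=p,R=R)
# slab stair-side front edge in the tool frame from depth
Q=(C-p)@R; g=cv2.cvtColor(i,cv2.COLOR_RGB2GRAY)
m=(abs(Q[:,:,2])<25)&(Q[:,:,0]>-60)&(Q[:,:,0]<60)&(abs(Q[:,:,1])<50)
for v in range(180,262,8):
    w=np.where(m[v])[0]
    if len(w):print(v,w.min(),w.max(),Q[v,w.min()].round(1),Q[v,w.max()].round(1),len(w))
for u in(295,305,315,325,335,345):
    w=np.where(m[:,u])[0]
    if len(w):print('col',u,w.min(),Q[w.min(),u].round(1),g[w.min()-3:w.min()+5,u].tolist())
plan(578.2,191.9,180,70.1)
```

```text
[ 622.22332289 -151.25997822  185.57699389] 27.946256081048947
220 253 385 [ 18.1 -32.   -0.8] [17.9 31.9 -0.2] 133
228 254 385 [ 14.  -31.7  -0.8] [13.9 32.  -0.7] 132
236 259 380 [ 10.1 -29.3  -1.3] [ 9.8 29.7 -0.6] 122
244 260 379 [ 11.3 -26.5 -15. ] [ 11.5  26.7 -15.6] 119
252 261 378 [ 11.  -24.7 -23.4] [ 11.5  24.8 -24.7] 118
260 287 352 [  6.8 -13.9 -22.2] [  6.9  14.1 -22.5] 66
col 295 215 [ 18.8 -12.1   5.2] [91, 84, 127, 188, 199, 199, 222, 242]
col 305 215 [18.5 -7.1  6.2] [88, 86, 130, 187, 199, 198, 221, 242]
col 315 215 [18.8 -2.1  5.1] [93, 85, 129, 190, 201, 202, 234, 255]
col 325 215 [19.1  2.9  4.2] [87, 87, 129, 189, 199, 204, 234, 255]
col 335 215 [18.8  7.8  5.2] [89, 84, 145, 203, 199, 203, 233, 255]
col 345 215 [18.7 12.8  5.5] [90, 82, 147, 204, 199, 204, 232, 255]
t 26.12 shift m [0.2176, 0.269, 0.0057] turn -11.8 j7 38.5 yaw 58.33
```

The roof is held squarely: slab front edge at tool x 18.8 mm (19 expected), lateral edges ±32 mm. Moving over the house.

>>> drive_tool([
  [0.015,[0.218,0.269,0],-11.8],
  [0.015,[0.218,0.269,0],-11.8],
  [0.015,[0.218,0.269,0],-11.8],
  [0.015,[0.218,0.269,0],-11.8],
  [0.015,[0.218,0.269,0],-11.8],
  [0.015,[0.218,0.269,0],-11.8],
  [0.015,[0.218,0.269,0],-11.8],
  [0.015,[0.218,0.269,0.05],-11.8],
  [0.015,[0.218,0.269,0.05],-11.8],
  [0.015,[0.218,0.269,0.05],-11.8],
])

```text
t: 27.38
tcp_pos: [579.2, 191.8, 137.7]
ee_rot: [[-0.94, 0.341, -0.001], [0.341, 0.94, 0.0], [0.001, -0.0, -1.0]]
contact_force: [0.0, 0.4, 0.1]
opening: 27.8
finger_force: 12.0
```

>>> drive_tool([
  [0.015,[0,0,0],0],
  [0.015,[0,0,0],0],
  [0.015,[0,0,0],0],
])

```text
t: 27.75
tcp_pos: [579.4, 192.5, 138.2]
ee_rot: [[-0.94, 0.34, 0.001], [0.34, 0.94, 0.0], [-0.001, 0.0, -1.0]]
contact_force: [0.1, 1.2, -0.2]
opening: 27.4
finger_force: 12.0
```

Run:
```python
from h import *
s=bot.get_state();print(s['tcp_pos'],s['opening'])
plan(578.2,191.9,106.9,69.9)
```

```text
[579.41428942 192.51566754 138.16459776] 27.40587861460973
t 27.75 shift m [0.001, -0.001, 0.0313] turn 0.2 j7 15.0 yaw 70.13
```

>>> drive_tool([
  [0.015,[0.0008,-0.0006,0.012],0],
  [0.015,[0.0008,-0.0006,0.022],0],
  [0.015,[0.0008,-0.0006,0.026],0],
  [0.015,[0.0008,-0.0006,0.026],0],
  [0.015,[0.0008,-0.0006,0.026],0],
  [0.015,[0.0008,-0.0006,0.026],0],
])

```text
t: 28.5
tcp_pos: [578.3, 192.4, 111.8]
ee_rot: [[-0.941, 0.34, 0.001], [0.34, 0.941, 0.0], [-0.0, 0.0, -1.0]]
contact_force: [-0.1, -0.5, 0.1]
opening: 28.3
finger_force: 12.0
```

Run:
```python
from h import *
c,i,d=snap('wrist','w16.png');s=bot.get_state();p=np.array(s['tcp_pos']);R=np.array(s['ee_rot']);print(p)
C=cloud(c,d);Q=(C-p)@R;g=cv2.cvtColor(i,cv2.COLOR_RGB2GRAY)
for v in range(184,226,3):
    w=np.where((C[v,:,2]>25)&(abs(Q[v,:,1])<50))[0]
    if len(w)>5:print(v,w.min(),w.max(),'mid',(w.min()+w.max())/2,Q[v,w.min()].round(1),Q[v,w.max()].round(1))
for u in(300,320,340):print(u,list(zip(range(185,225,3),C[185:225:3,u,2].round().tolist(),Q[185:225:3,u,0].round(1).tolist(),g[185:225:3,u].tolist())))
plan(578.3,192.1,106.9,69.9)
```

```text
[578.27411294 192.34468529 111.74836979]
190 282 356 mid 319.0 [ 14.2 -27.   85.4] [14.1 26.6 85.7]
193 279 358 mid 318.5 [ 13.9 -28.2  76.9] [13.9 27.1 77. ]
196 277 361 mid 319.0 [ 14.8 -28.   63.9] [14.7 27.7 64.6]
199 276 362 mid 319.0 [ 14.7 -27.8  56.4] [14.7 27.4 56.3]
202 274 363 mid 318.5 [ 14.9 -28.   47.9] [14.8 27.1 48. ]
205 273 365 mid 319.0 [ 14.7 -27.8  41.3] [14.6 27.5 41.8]
208 271 367 mid 319.0 [ 15.4 -27.7  32.3] [15.2 27.5 32.9]
211 270 369 mid 319.5 [ 15.4 -27.4  25.7] [15.1 27.9 26.9]
214 268 370 mid 319.0 [ 15.2 -27.8  20.7] [14.7 27.8 22.4]
217 254 384 mid 319.0 [ 18.8 -32.    3.3] [19.4 31.5  1.5]
220 253 385 mid 319.0 [ 18.2 -32.    0.2] [18.1 31.9  0.6]
223 253 385 mid 319.0 [ 16.7 -32.1   0.4] [16.8 31.9 -0.1]
300 [(185, 12.0, 14.8, 219), (188, 18.0, 13.9, 215), (191, 28.0, 13.8, 219), (194, 38.0, 13.9, 211), (197, 51.0, 15.0, 217), (200, 57.0, 14.4, 219), (203, 65.0, 14.6, 219), (206, 73.0, 14.9, 204), (209, 80.0, 14.9, 219), (212, 89.0, 15.6, 219), (215, 107.0, 19.6, 193), (218, 112.0, 19.4, 217), (221, 112.0, 17.8, 237), (224, 111.0, 16.1, 214)]
320 [(185, 13.0, 15.0, 213), (188, 19.0, 13.9, 216), (191, 29.0, 13.9, 217), (194, 38.0, 13.8, 218), (197, 50.0, 14.7, 218), (200, 58.0, 14.6, 218), (203, 66.0, 14.7, 219), (206, 73.0, 14.9, 211), (209, 81.0, 15.3, 211), (212, 86.0, 15.0, 195), (215, 106.0, 19.1, 193), (218, 110.0, 18.9, 230), (221, 112.0, 17.9, 254), (224, 111.0, 16.1, 231)]
340 [(185, 13.0, 15.1, 225), (188, 18.0, 13.8, 219), (191, 29.0, 14.1, 220), (194, 38.0, 13.9, 219), (197, 51.0, 14.9, 219), (200, 58.0, 14.7, 218), (203, 65.0, 14.5, 192), (206, 72.0, 14.6, 195), (209, 80.0, 14.8, 195), (212, 86.0, 14.8, 193), (215, 107.0, 19.3, 194), (218, 112.0, 19.3, 229), (221, 112.0, 17.9, 254), (224, 112.0, 16.3, 231)]
t 28.55 shift m [-0.0001, -0.0002, 0.0048] turn 0.2 j7 13.8 yaw 70.14
```

The stair wall lies at tool x 15 with sides ±27.7, the slab edge at 19 with sides ±32, so the overhang is an even 4 mm. Setting it down.

>>> drive_tool([
  [0.015,[0,0,0.002],0],
  [0.015,[0,0,0.004],0],
  [0.015,[0,0,0.005],0],
  [0.015,[0,0,0.005],0],
  [0.015,[0,0,0.005],0],
])

```text
t: 29.18
tcp_pos: [578.1, 192.2, 106.9]
ee_rot: [[-0.941, 0.34, 0.0], [0.34, 0.941, -0.0], [-0.0, -0.0, -1.0]]
contact_force: [-2.7, -2.1, 5.8]
opening: 27.8
finger_force: 12.0
```

>>> drive_tool([
  [0.045,[0,0,-0.0003],0],
  [0.045,[0,0,-0.0003],0],
  [0.045,[0,0,-0.0003],0],
  [0.045,[0,0,-0.02],0],
  [0.045,[0,0,-0.06],0],
  [0.045,[0,0,-0.12],0],
  [0.045,[0,0,-0.12],0],
  [0.045,[0,0,-0.12],0],
])

```text
t: 30.18
tcp_pos: [578.2, 192.2, 227.3]
ee_rot: [[-0.941, 0.34, 0.001], [0.34, 0.941, -0.0], [-0.001, 0.0, -1.0]]
contact_force: [0.6, -0.7, 0.0]
opening: 44.7
finger_force: 0.0
```

>>> drive_tool([
  [0.045,[0,-0.06,0],0],
  [0.045,[0,-0.12,0],0],
  [0.045,[0,-0.18,0],0],
  [0.045,[0,-0.24,0],0],
  [0.045,[0,-0.24,0],0],
  [0.045,[0,-0.24,0],0],
  [0.045,[0,-0.24,0],0],
])

```text
t: 31.05
tcp_pos: [496.7, -31.4, 226.4]
ee_rot: [[-0.942, 0.337, 0.0], [0.337, 0.942, 0.001], [0.0, 0.001, -1.0]]
contact_force: [-0.3, 0.9, 0.1]
opening: 44.6
finger_force: 0.0
```

Run:
```python
from h import *
s=bot.get_state();print(s['t'],s['tcp_pos'],s['contact_force'])
c,i,d=snap('top','top2.png');C=cloud(c,d)
print('roof slab expect',np.array([590.4,187.5]))
for ce,r,lo,hi in(((590,187),60,101,112),((578,192),30,118,132),((590,187),90,38,50),((601,2),40,14,30),((481,-194),40,14,30),((472,183),45,10,26)):rect(C,ce,r,lo,hi)
```

```text
31.05 [496.65129592 -31.44435715 226.4238738 ] [-0.33575409  0.85660871  0.14360572]
roof slab expect [590.4 187.5]
  rect c [590.7 186.8] size [64.4 64.6] ang 70.34 z 104.9 817
  rect c [577.7 189.7] size [29.9 22.1] ang 71.39 z 124.7 178
  rect c [614.6 177.7] size [ 57.  105.5] ang 70.03 z 44.2 174Traceback (most recent call last):
  File "<stdin>", line 5, in <module>
  File "h.py", line 32, in rect
    k=1+np.argmax(st[1:,4]); P=C[lab==k]; rc=cv2.minAreaRect(P[:,:2].astype(np.float32))
        ~~~~~~~~~^^^^^^^^^^
    return _wrapfunc(a, 'argmax', axis=axis, out=out, **kwds)
    return bound(*args, **kwds)
ValueError: attempt to get argmax of an empty sequence
```

The roof is level at z 105, slab centred at (590.7, 186.8), yaw 160.3°, all consistent with the storeys below. The failed lookup is only bracket_a, hidden under the arm. Handing in.

```bash
python3 -c "
from bench import bot
print(bot.finish_job())"
```

```text
the job is handed in; nothing more can be done
None
```

The house is assembled in the order asked (ground floor on its plan, first floor, top floor, roof), each placed to within about 1 mm by my measurements, and the job was handed in at about 31 s; the brackets and tape were never reached for, though I did not re-measure them at the end.

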